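Fetch the bush from behind the tall fittings and file it in the sorting wheel

ROBOT

A 7-joint arm with a two-finger parallel gripper is mounted at the origin on the work surface. World frame = base frame: x ahead of the robot, y to its left, z up, the work surface at z = 0. Lengths are in m, angles in rad, forces in N, time in s.
With the tool pointing down it reaches from about 0.4 to 0.875 m from the base axis. Payload 19.3 kg.
Tool frame: the origin (TCP) lies midway between the tips of the shut fingers; the grasp point (between the pads) lies 19 mm behind it; x points along the fingers, y is the direction in which the jaws open and shut, and the axes are right-handed (so a half turn about x gives the same grasp; the last joint's range is limited). The gripper opens to 85 mm and grips with 20 to 120 N. Pads are 22 mm wide; open, the fingers measure 114 mm over their backs; the gripper's body (76 mm by 85 mm) begins 54 mm behind the grasp point. The pads swing forward as they close: fully open they stand 13 mm farther back than shut.
Start: joints at [1.251, 0.521, -0.036, 1.599, 0.021, 1.021, -0.113], TCP at [0.154, -0.606, 0.231] pointing down, gripper open.
Joint ranges: [-2.91, 2.91], [-0.3, 2.13], [-1.5, 1.42], [0.17, 2.43], [-1.26, 4.41], [0.16, 1.93], [-2.52, 2.52]. Speed limits (rad/s): [1.89, 1.89, 2.39, 2.39, 3.01, 3.01, 3.01].

INTERFACE

Orientations are given as [roll, pitch, yaw] about the fixed x, y, z axes, in that order (R = Rz(yaw) Ry(pitch) Rx(roll)).
In Python, from workcell import telemetry, vision, workorder gives the robot as it stands. The module is installed in compiled form; this text tells all that it offers.
- The arm moves only by the tool play_rows, never from a script. Its argument "deltas" is a list of rows, each a list of 7 numbers: the shift along the world's x, y, z in mm, then the turn, a rotation vector about the world's x, y, z in degrees, then the finger opening in mm, from 0 to 85.4. In form: [[x, y, z, wx, wy, wz, jaw], ...]. A call has 1 to 8 rows; each row shifts and turns the commanded pose from where the row before left it; what a row does not reach is not made up. A row lasts 1/8 s, in which the tool goes at most 62.5 mm and 10.7 degrees, less where a joint would pass 70% of its speed; a pose out of reach is approached as far as the arm can. A call with a gripper value outside its range is refused whole. The fingers move at their own pace and stop on an object; "grip_force" is the grip in N (left out, the last holds). Time passes only in rows, so rows that do not move let the fingers close. It gives the time, the measured TCP pose, the force and the opening at its end, in the units of the state.
- telemetry.observe(): the state, without advancing time (a new reading comes with each control period).
- vision.grab_frame(name): name is "scene" or "side" or "wrist"; returns the picture (480x640x3 uint8, red, green, blue); there is no depth.
- vision.camera_info(name): a dict with "mtx" (3x3 intrinsics, pixels), "rvec" (rotation vector, rad) and "tvec" (3), from world to camera coordinates, as OpenCV has them. Camera axes: x right, y down, z forward; pixel columns grow to the right and rows downward; lengths in m; the calibration is good to about 2 mm. A picture is of the moment at which its call begins: read the wrist's pose just before it. camera_info takes no time and is no camera call; for the wrist camera it gives the pose at the moment of the call.
- workorder.job_done(): hands the job in, once; it reports no verdict.
The state is a dict: "clock": time; "qpos": joint angles; "qd": joint speeds; "joint_efforts": joint torques, N m; "position": TCP position; "tool_rot": TCP orientation; "force": force on the tool from outside, world axes, zero at the start; "moment": the same for the moment, N m; "grip_width": finger opening in m.
Only numpy, scipy, OpenCV 4.12 (cv2) and the standard library are available. Lean on these libraries where they do the work, as an engineer would, in place of code of your own. Each camera call takes 0.05 s, during which the arm holds its last target. There are 200 camera calls.

TASK

The short flanged brass bush stands at the back of the grey sample stand, behind two tall brass fittings: first move both tall fittings off the stand and stand them upright on the white inspection board, leaving the bush where it is meanwhile. Then bring the bush to the sorting wheel and set it down gently and upright in the round blue dish, after the wheel (it has a peg to turn it by) has been turned so that the round dish lies in line with the yellow pointer (leave the wheel so). Last, with the bush in the dish, put each tall fitting back upright on the stand exactly where it stood before.

Things in the scene. Friction and masses are not known exactly. Their poses are not given: they have to be found in the camera images.
- stand: Fixed grey plastic sample stand, slab 160 (x) x 200 (y) x 12 mm high; origin: centre of its underside. Seats are thin dark circles 60 mm across drawn on its top (no recess): two front ones, nearer the robot, at (-30, +45) and (-30, -45) mm in its frame, a back one at (+22, 0). The tall fittings start on the front seats, either way round, the bush on the back seat, each a few mm off centre.
- board: Fixed white inspection board with a brown wooden edge, 200 (x) x 170 (y) x 6 mm high, flat on the table, to the left or to the right of the stand (the wheel is on the other side). Origin: centre of its underside; yaw varies. Room for both tall fittings, for example at (+45, 0) and (-45, 0) mm in its frame.
- wheel_base: Fixed dark steel foot of the sorting wheel, origin on the table on the wheel's axis, yaw varies. Its small yellow pointer (20 mm high) lies at (-142, 0) mm in its frame, just outside the wheel's rim on the robot's side.
- wheel (a joint): Turn of the sorting wheel about its vertical axis, rad, counter-clockwise from above positive; 0: dish in line with the pointer. Range -1.6 to 1.6, starts at -1.15 to -0.5. Aluminium disc 240 mm across, top 20 mm above the table, with the round dish, two square blue bins 62 mm wide, 16 mm high (not wanted) and the peg. Turns easily (about 1 N at the peg), stays where left.
- dish (a point): Round blue dish fixed on the wheel, 70 mm from the axis (the target of the bush). Outer diameter 88 mm, inner diameter 82 mm, 16 mm high, inner floor 4 mm above this point. This point: centre of its underside, 20 mm above the table.
- peg (a point): Upright round black peg for turning the wheel, diameter 14 mm, 60 mm high, fixed on the wheel 100 mm from its axis, on the far side of the axis from the dish. This point: its foot, 20 mm above the table, so its top is 80 mm above the table; nothing else on the wheel is higher than 36 mm.
- coupling: Loose tall brass coupling, round: foot 46 mm across and 22 mm high, above it a plain tube 34 mm across to the top, 125 mm high in all, about 0.45 kg. Origin: centre of its underside, z up.
- manifold: Loose tall brass manifold, square: 36 x 36 mm, 115 mm high, plus a round stub 26 mm across on top (125 mm in all), about 0.5 kg. Round bosses 26 mm across stand out 6 mm on its +x and -x faces, centred 35 mm above the underside. Origin: centre of its underside, z up; its faces are along its x and y axes.
- bush: Loose short brass bush, round: flange 46 mm across and 6 mm thick at the bottom, barrel 34 mm across above it, 46 mm high in all, about 0.2 kg. Origin: centre of its underside, z up.

How it is judged:
On the way, in this order (a step that is already met when the one before it is completed fails the run):
1. both tall fittings stand released and upright on the inspection board, the bush not yet moved from its seat (x of coupling in the frame of board between -0.085 and 0.085 m and y of coupling in the frame of board between -0.072 and 0.072 m and z of coupling in the frame of board between 0 and 0.016 m and linear speed of each of coupling, manifold below 0.03 m/s and angle between each of coupling, manifold's own z axis and vertical below 0.12 rad and contact force between the fingers and coupling below 0.2 N and x of manifold in the frame of board between -0.085 and 0.085 m and y of manifold in the frame of board between -0.072 and 0.072 m and z of manifold in the frame of board between 0 and 0.016 m and contact force between the fingers and manifold below 0.2 N and distance of bush from where it was at the start of the episode below 0.02 m), for 0.2 s.
2. the bush stands released and upright in the round dish with the dish in line with the pointer, both tall fittings still on the board (horizontal distance between bush and dish below 0.022 m and z of bush in the frame of dish between 0 and 0.012 m and linear speed of each of bush, coupling, manifold below 0.03 m/s and angle between each of bush, coupling, manifold's own z axis and vertical below 0.12 rad and contact force between the fingers and bush below 0.2 N and value of joint wheel between -0.12 and 0.12 rad and x of coupling in the frame of board between -0.085 and 0.085 m and y of coupling in the frame of board between -0.072 and 0.072 m and z of coupling in the frame of board between 0 and 0.016 m and contact force between the fingers and coupling below 0.2 N and x of manifold in the frame of board between -0.085 and 0.085 m and y of manifold in the frame of board between -0.072 and 0.072 m and z of manifold in the frame of board between 0 and 0.016 m and contact force between the fingers and manifold below 0.2 N), for 0.2 s.
At the end, for the whole second after the job is handed in: Coupling and manifold each stand upright (tilt under 0.12 rad) within 15 mm of where they stood at the start; the bush stands upright on the floor of the round dish; the wheel is within 0.12 rad of having the dish at the pointer; all released and at rest (distance of each of coupling, manifold from where it was at the start of the episode below 0.015 m and linear speed of each of coupling, manifold, bush below 0.03 m/s and angle between each of coupling, manifold, bush's own z axis and vertical below 0.12 rad and contact force between the fingers and coupling below 0.2 N and contact force between the fingers and manifold below 0.2 N and horizontal distance between bush and dish below 0.022 m and z of bush in the frame of dish between 0 and 0.012 m and contact force between the fingers and bush below 0.2 N and value of joint wheel between -0.12 and 0.12 rad and velocity of joint wheel below 0.05 rad/s); the robot touches nothing.
It fails at once if the bush is put into the dish while the dish is not in line with the pointer (more than 0.2 rad off) (horizontal distance between bush and dish below 0.03 m and z of bush in the frame of dish below 0.014 m and (value of joint wheel below -0.2 rad or value of joint wheel above 0.2 rad)).
It fails at once if the bush is banged down on the wheel (more than 60 N) (contact force between bush and wheel_base above 60 N).
It also fails if it takes over 147 s, if anything falls off the work surface, if the arm or the gripper's body presses on something with over 40 N, if the wrist force passes 120 N, or if a joint passes its speed limit or range.

## Working session

There is one attempt and no reset: what is moved stays moved. The work goes in short steps, Python scripts to look and compute and a tool call to move; the robot and the scene stay as the last step left them, time stands still between calls to the robot, and variables do not carry over. Pictures are saved under pics/ and viewed, about 12 in all and at most 16, crops included, and the job is handed in when it is done.

Besides the shell and the picture viewer there is one more tool, called after "Request:" as name(argument=value, ...), one argument or row to a line, values as JSON. play_rows: Moves the arm, as the interface text tells. Its arguments: {"type":"object","properties":{"deltas":{"type":"array","items":{"type":"array","items":{"type":"number"}}},"grip_force":{"type":"number"}},"required":["deltas"]}

```bash
mkdir -p pics
cat > h.py <<'E'
import numpy as np, cv2
from workcell import telemetry, vision, workorder
def snap(n,f):
    im=vision.grab_frame(n); cv2.imwrite('pics/'+f,im[:,:,::-1]); return im
def cam(n):
    c=vision.camera_info(n); K=np.array(c['mtx'],float); R=cv2.Rodrigues(np.array(c['rvec'],float))[0]; t=np.array(c['tvec'],float).reshape(3); return K,R,t
def ray(c,uv):
    K,R,t=c; d=R.T@np.linalg.inv(K)@np.array([uv[0],uv[1],1.]); return -R.T@t, d/np.linalg.norm(d)
def onz(c,uv,z):
    o,d=ray(c,uv); return o+d*(z-o[2])/d[2]
def tri(L):
    A=np.zeros((3,3));b=np.zeros(3)
    for c,uv in L:
        o,d=ray(c,uv);P=np.eye(3)-np.outer(d,d);A+=P;b+=P@o
    p=np.linalg.solve(A,b); return p,[np.linalg.norm((np.eye(3)-np.outer(ray(c,uv)[1],ray(c,uv)[1]))@(p-ray(c,uv)[0]))*1000 for c,uv in L]
def proj(c,P):
    K,R,t=c; q=(R@np.atleast_2d(P).T).T+t; q=q@K.T; return q[:,:2]/q[:,2:]
E
python3 - <<'E'
from h import *
for n in("scene","side","wrist"):
    snap(n,n+'0.png'); c=cam(n); print(n,np.round(-c[1].T@c[2],3),np.round(c[0][0,0]))
print(telemetry.observe())
E
```

```text
scene [0.802 0.481 0.72 ] 446.0
side [0.372 0.765 0.607] 460.0
wrist [ 0.232 -0.584  0.372] 383.0
{'clock': 0.15, 'qpos': array([ 1.25079023,  0.52186504, -0.0363306 ,  1.59982992,  0.0211978 ,
        1.02109922, -0.11278121]), 'qd': array([ 0.00086161, -0.00296468, -0.00090263, -0.00137244, -0.00105231,
        0.00010205, -0.00033707]), 'joint_efforts': array([ 3.84598345e-03, -9.27378631e+01,  1.98109366e+00, -3.70049822e+01,
        1.80011411e-02,  6.36289740e-03,  4.33293064e-05]), 'position': array([ 0.15442876, -0.60538344,  0.23088231]), 'tool_rot': array([-1.50963146,  1.56997957,  1.8817745 ]), 'force': array([-0.9031951 ,  0.8378733 , -0.39980274]), 'moment': array([ 0.01951851, -0.00995072,  0.00042114]), 'grip_width': 0.0852323369387969}
```

View pics/scene0.png

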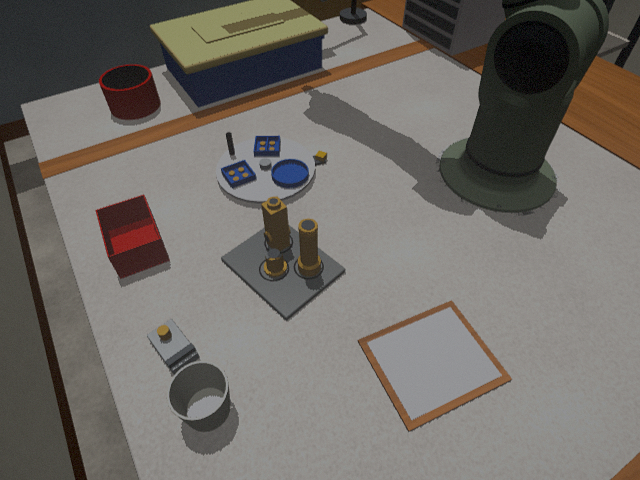

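View pics/side0.png

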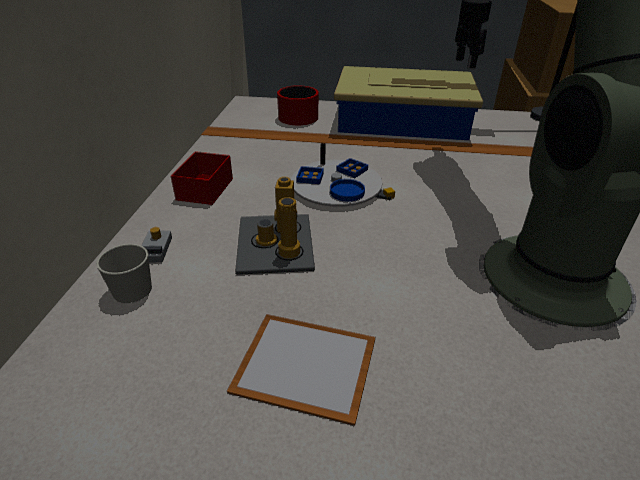

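```bash
python3 - <<'E'
from h import *
s=cam('scene');d=cam('side')
def p(n,a,b,z):
    x,e=tri([(s,a),(d,b)]);print(n,np.round(x,3),np.round(e,1),np.round(onz(s,a,z),3),np.round(onz(d,b,z),3))
p('coupTop',(308.5,224),(288,201.5),.137)
p('manTop',(273.5,202),(284.5,182),.137)
p('bushTop',(273.5,254),(265.5,222),.058)
for a,b in(((222,259),(236.5,270)),((288,316),(313,270.5)),((344,268),(312,216))): p('stand',a,b,.012)
for a,b in(((452,302),(375.5,337)),((510,379),(354,417)),((411,426),(230,391)),((359,342),(266,316.5))): p('board',a,b,.006)
p('hub',(265.5,162),(337,177),.025)
p('pegtop',(229,134),(323,144),.08)
p('dish',(290.5,171),(348,188),.036)
p('pointer',(321,154),(389,190.5),.02)
E
python3 - <<'E'
import cv2,numpy as np
a=cv2.imread('pics/scene0.png')[185:325,215:350];b=cv2.imread('pics/side0.png')[165:280,225:325]
a=cv2.resize(a,None,fx=4,fy=4,interpolation=3)[:, :]; b=cv2.resize(b,None,fx=2.5,fy=2.5,interpolation=3)
c=np.zeros((600,800,3),np.uint8);c[:560,:540]=a;c[:b.shape[0],545:545+b.shape[1]]=b
cv2.imwrite('pics/c0.png',c)
E
```

```text
coupTop [0.536 0.017 0.139] [0.2 0.2] [0.535 0.015 0.137] [0.537 0.014 0.137]
manTop [ 0.561 -0.07   0.133] [1. 1.] [ 0.562 -0.067  0.137] [ 0.56  -0.061  0.137]
bushTop [ 0.595 -0.016  0.061] [1.7 1.7] [ 0.596 -0.017  0.058] [ 0.596 -0.023  0.058]
stand [ 0.68  -0.129 -0.11 ] [55. 55.] [ 0.676 -0.095  0.012] [0.632 0.087 0.012]
stand [ 0.543 -0.029 -0.122] [60.1 60.1] [0.627 0.091 0.012] [0.48  0.066 0.012]
stand [0.502 0.096 0.131] [34.7 34.7] [0.48  0.054 0.012] [ 0.513 -0.13   0.012]
board [0.35  0.223 0.01 ] [2.2 2.2] [0.35  0.224 0.006] [0.348 0.218 0.006]
board [0.375 0.384 0.015] [3.7 3.7] [0.372 0.386 0.006] [0.373 0.375 0.006]
board [0.562 0.36  0.009] [1.2 1.2] [0.56  0.358 0.006] [0.563 0.359 0.006]
board [0.545 0.199 0.007] [0.3 0.3] [0.545 0.199 0.006] [0.545 0.198 0.006]
hub [ 0.472 -0.295  0.032] [1.4 1.4] [ 0.467 -0.305  0.025] [ 0.473 -0.305  0.025]
pegtop [ 0.521 -0.378  0.083] [0.1 0.1] [ 0.52  -0.382  0.08 ] [ 0.522 -0.383  0.08 ]
dish [ 0.438 -0.232  0.036] [0.1 0.1] [ 0.438 -0.232  0.036] [ 0.438 -0.233  0.036]
pointer [ 0.336 -0.261  0.022] [0.7 0.7] [ 0.334 -0.265  0.02 ] [ 0.336 -0.264  0.02 ]
```

View pics/c0.png

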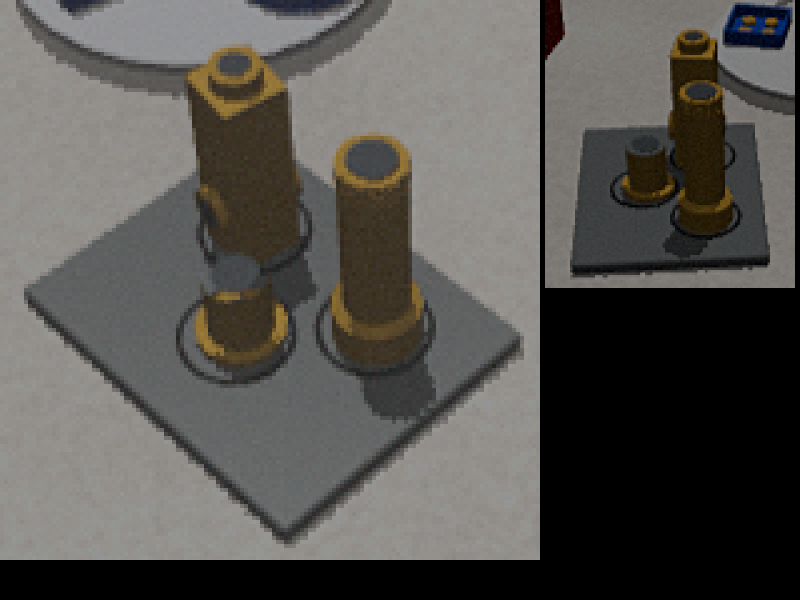

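Request:
play_rows(
  deltas=[
    [30,50,10,0,0,0,85],
    [30,50,10,0,0,0,85],
    [30,50,10,0,0,0,85],
    [30,50,10,0,0,0,85],
    [30,50,10,0,0,0,85],
    [30,50,10,0,0,0,85],
    [30,50,10,0,0,0,85],
    [0,0,0,0,0,0,85],
  ],
)

```text
clock: 1.15
position: [0.3666, -0.2524, 0.3021]
tool_rot: [2.823, 1.569, -0.063]
force: [-0.7, -1.2, 0.2]
grip_width: 0.0848
```

```bash
cat >> h.py <<'E'
from scipy.spatial.transform import Rotation as Ro
def st():
    o=telemetry.observe(); R=Ro.from_euler('xyz',o['tool_rot']).as_matrix()
    print('t',round(o['clock'],2),'p',np.round(o['position'],4),'w',round(o['grip_width'],4),'F',np.round(o['force'],1),'jawdir deg',round(np.degrees(np.arctan2(R[1,1],R[0,1])),1),'toolx',np.round(R[:,0],3)); print('q',np.round(o['qpos'],2)); return o
E
python3 - <<'E'
from h import *
st(); snap('wrist','w1.png'); c=cam('wrist'); print(np.round(-c[1].T@c[2],3)); np.savez('w1.npz',K=c[0],R=c[1],t=c[2])
E
```

```text
t 1.15 p [ 0.3666 -0.2524  0.3021] w 0.0848 F [-0.7 -1.2  0.2] jawdir deg -75.3 toolx [ 0.002 -0.    -1.   ]
q [ 0.68  0.16 -0.23  1.95  0.04  1.04 -0.89]
[ 0.442 -0.233  0.443]
```

View pics/w1.png

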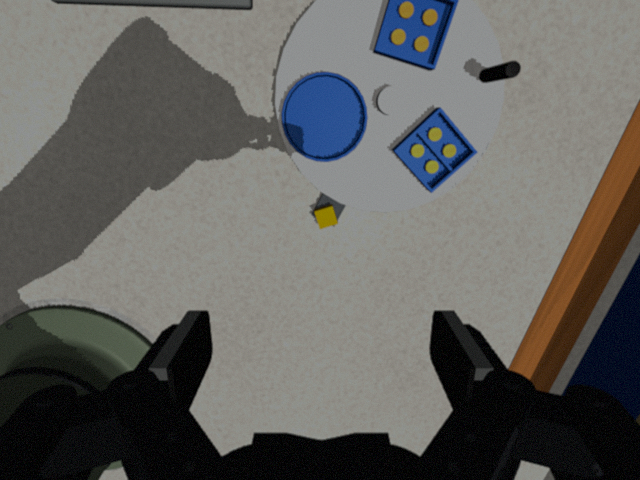

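Request:
play_rows(
  deltas=[
    [29,50,5,0,0,0,85],
    [29,50,5,0,0,0,85],
    [29,50,5,0,0,0,85],
    [29,50,5,0,0,0,85],
    [0,0,0,0,0,0,85],
    [0,0,0,0,0,0,85],
  ],
)

```text
clock: 1.95
position: [0.4801, -0.0569, 0.3208]
tool_rot: [0.061, 1.57, -2.832]
force: [-0.1, 0.2, 0.1]
grip_width: 0.0851
```

Run:
```python
from h import *
st(); snap('wrist','w2.png'); c=cam('wrist'); print(np.round(-c[1].T@c[2],3)); np.savez('w2.npz',K=c[0],R=c[1],t=c[2])
f=np.load('w1.npz');w=(f['K'],f['R'],f['t'])
h=onz(w,(388,99),.024);d=onz(w,(324,116),.036);p=onz(w,(512,69),.08);pf=onz(w,(484,74),.02);pt=onz(w,(325,216),.02)
for n,v in zip('hub dish peg foot ptr'.split(),(h,d,p,pf,pt)):
    r=v-h; print(n,np.round(v,4),round(np.hypot(r[0],r[1]),4),round(np.degrees(np.arctan2(r[1],r[0])),1))
s=cam('scene');d2=cam('side')
print(tri([(w,(512,69)),(s,(229,134)),(d2,(323,144))]),tri([(w,(388,99)),(s,(265.5,162)),(d2,(337,177))]))
```

```text
t 1.95 p [ 0.4801 -0.0569  0.3208] w 0.0851 F [-0.1  0.2  0.1] jawdir deg -75.8 toolx [-0.001 -0.    -1.   ]
q [ 0.33  0.22 -0.4   1.83  0.09  1.12 -1.42]
[ 0.557 -0.036  0.462]
hub [ 0.4739 -0.2961  0.024 ] 0.0 0.0
dish [ 0.4413 -0.2365  0.036 ] 0.068 118.6
peg [ 0.5201 -0.3849  0.08  ] 0.1001 -62.5
foot [ 0.5215 -0.3842  0.02  ] 0.1001 -61.6
ptr [ 0.3365 -0.2651  0.02  ] 0.1408 167.3
(array([ 0.52027565, -0.38400272,  0.07944484]), [np.float64(1.0062328588033438), np.float64(1.6417046288387034), np.float64(1.4053009170528168)]) (array([ 0.47218002, -0.2947567 ,  0.03231957]), [np.float64(1.0753954324544854), np.float64(1.6328933869093467), np.float64(1.4015578197760599)])
```

View pics/w2.png

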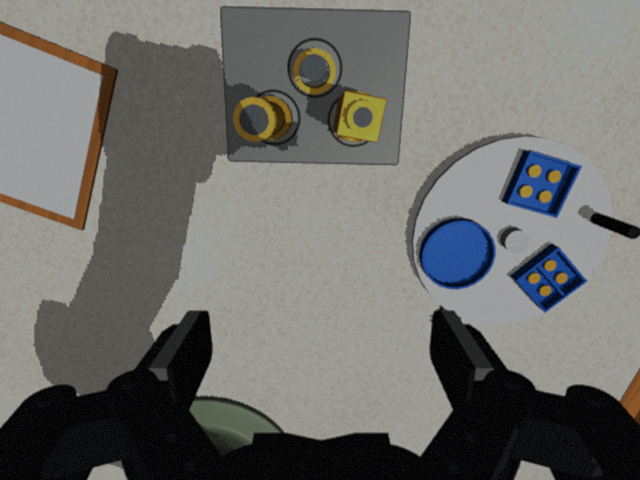

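Run:
```python
import cv2
a=cv2.imread('pics/w2.png')[40:170,225:400]
cv2.imwrite('pics/c2.png',cv2.resize(a,None,fx=4.5,fy=4.5,interpolation=2))
```

```text
(no output)
```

View pics/c2.png

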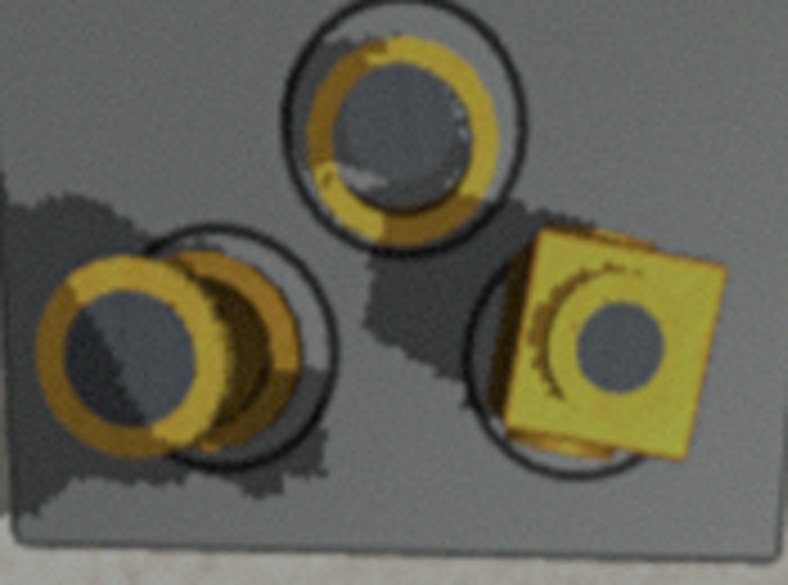

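Run:
```python
from h import *
f=np.load('w2.npz');w=(f['K'],f['R'],f['t'])
s=cam('scene');d=cam('side')
q=lambda x,y:(225+x/4.5-.4,40+y/4.5-.4)
print('coupTop',tri([(w,q(134,356)),(s,(308.5,224)),(d,(288,201.5))]),onz(w,q(134,356),.137))
print('manTop',tri([(w,q(620,347)),(s,(273.5,202)),(d,(284.5,182))]),onz(w,q(620,347),.137))
C=[onz(w,q(*a),.127)for a in((540,228),(727,266),(686,460),(505,427))]
print('sq',np.mean(C,0)); 
for i in range(4):
    e=C[(i+1)%4]-C[i]; print(np.hypot(*e[:2]),np.degrees(np.arctan2(e[1],e[0])))
print('bush',tri([(w,q(401,136)),(s,(273.5,254)),(d,(265.5,222))]),onz(w,q(401,136),.058),'fl',onz(w,q(402,142),.018))
print('seats',[np.round(onz(w,q(*a),.012),4) for a in((218,347),(580,365),(404,130))])
```

```text
coupTop (array([0.53769315, 0.01557159, 0.13806543]), [np.float64(2.6642225872684793), np.float64(1.9301844856106947), np.float64(0.8212453903177962)]) [0.54025561 0.01520184 0.137     ]
manTop (array([ 0.56173155, -0.06962507,  0.13324305]), [np.float64(1.495152954377744), np.float64(1.4745148326185413), np.float64(1.0090806331904616)]) [ 0.56315985 -0.0692869   0.137     ]
sq [ 0.56309141 -0.06930912  0.127     ]
0.034930955597780596 -86.55094883896176
0.034978018526149596 -175.58123392309244
0.03483177510238604 94.19071826991112
0.03543067623334081 4.571509390214826
bush (array([ 0.59509001, -0.01891032,  0.05893871]), [np.float64(0.7786824525678807), np.float64(2.1410844025918045), np.float64(1.7223931792026508)]) [ 0.5947049  -0.01949511  0.058     ] fl [ 0.59718237 -0.01839636  0.018     ]
seats [array([0.5409, 0.015 , 0.012 ]), array([ 0.5588, -0.0735,  0.012 ]), array([ 0.6004, -0.018 ,  0.012 ])]
```

Request:
play_rows(
  deltas=[
    [20,24,-40,0,0,0,70],
    [20,24,-40,0,0,0,70],
    [19,24,-40,0,0,0,70],
    [0,0,-30,0,0,0,70],
    [0,0,-30,0,0,0,70],
    [0,0,-30,0,0,0,70],
    [0,0,-26,0,0,0,70],
    [0,0,0,0,0,0,70],
  ],
)

```text
clock: 3.0
position: [0.5383, 0.0147, 0.084]
tool_rot: [-0.005, 1.568, -2.898]
force: [-1.0, 0.4, 0.1]
grip_width: 0.0703
```

Run:
```python
from h import *
st()
snap('scene','s3.png');snap('wrist','w3.png')
a=cv2.imread('pics/s3.png')[120:330,200:380];b=cv2.imread('pics/w3.png')
c=np.zeros((480,800,3),np.uint8);a=cv2.resize(a,None,fx=2.2,fy=2.2);c[:a.shape[0],:a.shape[1]]=a;b=cv2.resize(b,(400,300));c[:300,400:]=b
cv2.imwrite('pics/c3.png',c)
```

```text
t 3.0 p [0.5383 0.0147 0.084 ] w 0.0703 F [-1.   0.4  0.1] jawdir deg -75.8 toolx [-0.003 -0.001 -1.   ]
q [ 0.11  0.61 -0.34  1.93  0.32  0.66 -1.75]
```

View pics/c3.png

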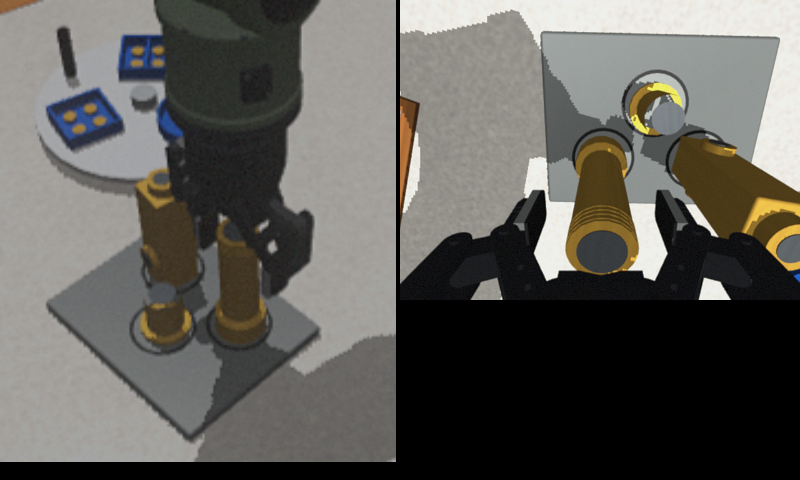

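Request:
play_rows(
  deltas=[
    [0,0,0,0,0,0,45],
    [0,0,0,0,0,0,36],
    [0,0,0,0,0,0,28],
    [0,0,0,0,0,0,28],
    [0,0,0,0,0,0,28],
    [0,0,0,0,0,0,28],
  ],
  grip_force=60,
)

```text
clock: 3.85
position: [0.5401, 0.0159, 0.0862]
tool_rot: [2.518, 1.569, -0.374]
force: [-0.6, -3.1, 8.1]
grip_width: 0.033
```

```bash
python3 -c "
from h import *
st()"
```

```text
t 3.85 p [0.5401 0.0159 0.0862] w 0.033 F [-0.6 -3.1  8.1] jawdir deg -75.7 toolx [ 0.002 -0.001 -1.   ]
q [ 0.11  0.61 -0.34  1.93  0.32  0.66 -1.75]
```

Request:
play_rows(
  deltas=[
    [0,0,20,0,0,0,28],
    [0,0,30,0,0,0,28],
    [-3,33,0,0,0,0,28],
    [-4,40,0,0,0,0,28],
    [-5,50,0,0,0,0,28],
    [-5,50,0,0,0,0,28],
    [-5,50,0,0,0,0,28],
    [-4,43,0,0,0,0,28],
  ],
)

```text
clock: 4.85
position: [0.5128, 0.2842, 0.1353]
tool_rot: [-0.346, 1.57, 3.047]
force: [2.2, -0.1, -5.0]
grip_width: 0.0329
```

Request:
play_rows(
  deltas=[
    [-3,33,0,0,0,0,28],
    [0,0,0,0,0,0,28],
    [0,0,-20,0,0,0,28],
    [0,0,-20,0,0,0,28],
    [0,0,-10,0,0,0,28],
    [0,0,-3,0,0,0,28],
    [0,0,0,0,0,0,28],
    [0,0,0,0,0,0,28],
  ],
)

```text
clock: 5.85
position: [0.5108, 0.3156, 0.0828]
tool_rot: [-2.783, 1.57, 0.608]
force: [0.0, -0.2, -5.9]
grip_width: 0.0325
```

```bash
python3 -c "
from h import *
st(); snap('side','d4.png'); snap('scene','s4.png')
a=cv2.imread('pics/d4.png')[180:430,200:400];b=cv2.imread('pics/s4.png')[230:430,320:520]
c=np.zeros((500,800,3),np.uint8);c[:,:400]=cv2.resize(a,None,fx=2,fy=2);c[:400,400:]=cv2.resize(b,None,fx=2,fy=2)
cv2.imwrite('pics/c4.png',c)"
```

```text
t 5.85 p [0.5108 0.3156 0.0828] w 0.0325 F [ 0.  -0.2 -5.9] jawdir deg -75.7 toolx [ 0.001  0.    -1.   ]
q [-0.41  0.69 -0.35  1.77  0.33  0.74 -2.25]
```

View pics/c4.png

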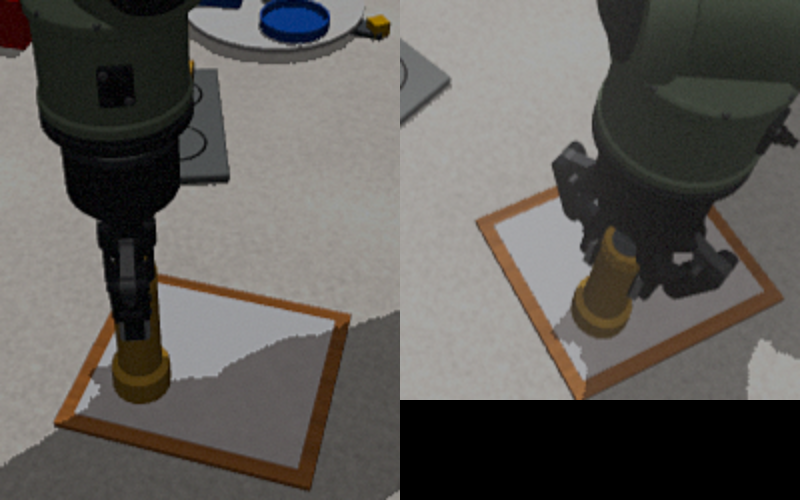

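Request:
play_rows(
  deltas=[
    [0,0,-2,0,0,0,28],
    [0,0,-1,0,0,0,28],
    [0,0,0,0,0,0,28],
  ],
)

```text
clock: 6.32
position: [0.5109, 0.3155, 0.0802]
tool_rot: [-3.08, 1.57, 0.311]
force: [-1.6, -2.5, 10.3]
grip_width: 0.0328
```

Request:
play_rows(
  deltas=[
    [0,0,0,0,0,0,40],
    [0,0,0,0,0,0,50],
    [0,0,0,0,0,0,70],
    [0,0,0,0,0,0,70],
    [0,0,20,0,0,0,70],
    [0,0,40,0,0,0,70],
    [0,0,50,0,0,0,70],
    [0,0,0,0,0,0,70],
  ],
)

```text
clock: 7.32
position: [0.5119, 0.3166, 0.1944]
tool_rot: [-2.799, 1.564, 0.592]
force: [0.3, -0.6, -0.5]
grip_width: 0.0699
```

Request:
play_rows(
  deltas=[
    [6.5,-48,0,0,0,10,70],
    [6.5,-48,0,0,0,10,70],
    [6.5,-48,0,0,0,10,70],
    [6.5,-48,0,0,0,10,70],
    [6.5,-48,0,0,0,10,70],
    [6.5,-48,0,0,0,10,70],
    [6.5,-48,0,0,0,10,70],
    [6.5,-48,0,0,0,10,70],
  ],
)

```text
clock: 8.32
position: [0.5624, -0.0703, 0.19]
tool_rot: [0.568, 1.57, -0.922]
force: [0.5, -0.6, -0.9]
grip_width: 0.0702
```

Request:
play_rows(
  deltas=[
    [0,0,0,0,0,0,70],
    [0,0,0,0,0,0,70],
  ],
)

```text
clock: 8.57
position: [0.5623, -0.0682, 0.1897]
tool_rot: [2.835, 1.571, 1.338]
force: [-0.1, 0.1, 0.4]
grip_width: 0.0702
```

```bash
python3 -c "
from h import *
st(); b=snap('scene','s5.png');a=snap('wrist','w5.png')
b=b[180:330,300:500,::-1]
c=np.zeros((480,800,3),np.uint8);c[:360,:480]=cv2.resize(a[:,:,::-1],(480,360));c[:240,480:]=cv2.resize(b,(320,240))
cv2.imwrite('pics/c5.png',c)"
```

```text
t 8.57 p [ 0.5623 -0.0682  0.1897] w 0.0702 F [-0.1  0.1  0.4] jawdir deg 4.2 toolx [ 0.  0. -1.]
q [ 0.51  0.56 -0.7   1.77  0.43  0.97 -0.29]
```

View pics/c5.png

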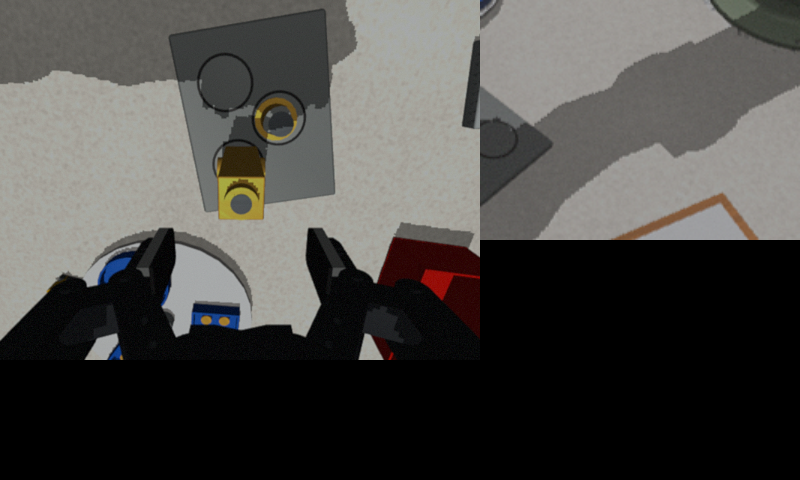

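Request:
play_rows(
  deltas=[
    [0,0,-30,0,0,0,70],
    [0,0,-30,0,0,0,70],
    [0,0,-30,0,0,0,70],
    [0,0,-14,0,0,0,70],
    [0,0,0,0,0,0,55],
    [0,0,0,0,0,0,45],
    [0,0,0,0,0,0,28],
    [0,0,0,0,0,0,28],
  ],
)

```text
clock: 9.68
position: [0.563, -0.0686, 0.0865]
tool_rot: [1.318, 1.569, -0.178]
force: [-1.9, 0.7, 7.5]
grip_width: 0.0352
```

Request:
play_rows(
  deltas=[
    [0,0,0,0,0,0,28],
    [0,0,0,0,0,0,28],
    [0,0,0,0,0,0,28],
  ],
)

```text
clock: 10.05
position: [0.563, -0.0686, 0.0865]
tool_rot: [1.32, 1.569, -0.175]
force: [-1.4, -0.0, 7.7]
grip_width: 0.0352
```

Request:
play_rows(
  deltas=[
    [0,0,20,0,0,0,28],
    [0,0,35,0,0,0,28],
    [-14,30,0,0,0,0,28],
    [-20,42,0,0,0,0,28],
    [-22,48,0,0,0,0,28],
    [-22,48,0,0,0,0,28],
    [-22,48,0,0,0,0,28],
    [-22,48,0,0,0,0,28],
  ],
)

```text
clock: 11.05
position: [0.4399, 0.1968, 0.1417]
tool_rot: [1.507, 1.569, 0.011]
force: [2.0, 0.4, -5.5]
grip_width: 0.0355
```

Request:
play_rows(
  deltas=[
    [-20,42,0,0,0,0,28],
    [-16,30,0,0,0,0,28],
    [0,0,0,0,0,0,28],
    [0,0,-25,0,0,0,28],
    [0,0,-20,0,0,0,28],
    [0,0,-11,0,0,0,28],
    [0,0,-3,0,0,0,28],
    [0,0,0,0,0,0,28],
  ],
)

```text
clock: 12.05
position: [0.4048, 0.2674, 0.0818]
tool_rot: [1.872, 1.57, 0.376]
force: [0.5, 0.0, -6.0]
grip_width: 0.0356
```

```bash
python3 -c "
from h import *
st(); snap('side','d6.png'); snap('scene','s6.png')
a=cv2.imread('pics/d6.png')[180:430,200:400];b=cv2.imread('pics/s6.png')[230:430,320:520]
c=np.zeros((500,800,3),np.uint8);c[:,:400]=cv2.resize(a,None,fx=2,fy=2);c[:400,400:]=cv2.resize(b,None,fx=2,fy=2)
cv2.imwrite('pics/c6.png',c)"
```

```text
t 12.05 p [0.4048 0.2674 0.0818] w 0.0356 F [ 0.5  0.  -6. ] jawdir deg 4.3 toolx [ 0.  0. -1.]
q [-0.22  0.61 -0.64  2.06  0.59  0.66 -1.18]
```

View pics/c6.png

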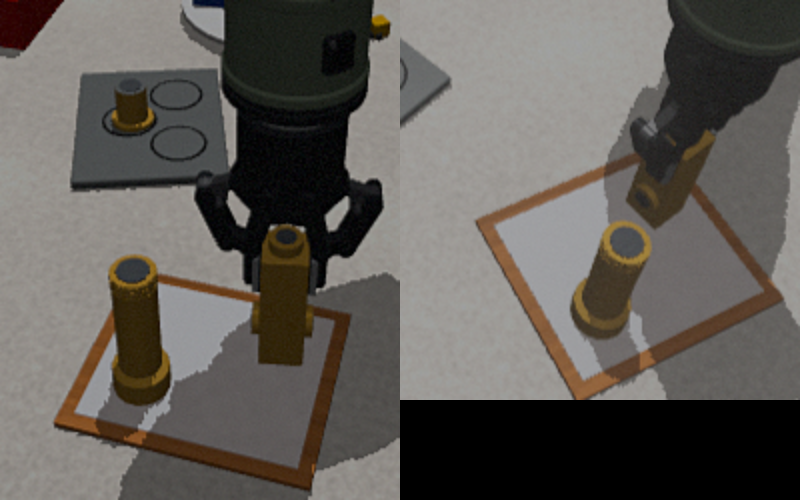

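Request:
play_rows(
  deltas=[
    [0,0,-2,0,0,0,28],
    [0,0,0,0,0,0,28],
    [0,0,0,0,0,0,40],
    [0,0,0,0,0,0,50],
    [0,0,0,0,0,0,70],
    [0,0,20,0,0,0,70],
    [0,0,40,0,0,0,70],
    [0,0,50,0,0,0,70],
  ],
)

```text
clock: 13.15
position: [0.4039, 0.2672, 0.1901]
tool_rot: [-1.384, 1.569, -2.879]
force: [0.6, -0.6, -0.2]
grip_width: 0.07
```

```bash
python3 -c "
from h import *
st()"
```

```text
t 13.15 p [0.4039 0.2672 0.1901] w 0.07 F [ 0.6 -0.6 -0.2] jawdir deg 4.3 toolx [-0.002 -0.    -1.   ]
q [-0.11  0.45 -0.77  1.97  0.4   0.88 -1.02]
```

Request:
play_rows(
  deltas=[
    [9,-50,0,0,0,3,60],
    [9,-50,0,0,0,3,45],
    [9,-50,0,0,0,3,45],
    [9,-50,0,0,0,3,45],
    [9,-50,0,0,0,3,45],
    [9,-50,0,0,0,3,45],
    [9,-50,0,0,0,3,45],
    [9,-50,0,0,0,3,45],
  ],
)

```text
clock: 14.15
position: [0.4766, -0.1344, 0.1894]
tool_rot: [0.734, 1.571, -0.341]
force: [0.0, 1.4, -0.5]
grip_width: 0.0449
```

Request:
play_rows(
  deltas=[
    [9,-50,0,0,0,0,45],
    [9,-50,0,0,0,0,45],
    [9,-50,0,0,0,0,45],
    [9,-50,0,0,0,0,45],
    [8,-51,-20,0,0,0,45],
    [0,0,-30,0,0,0,45],
    [0,0,0,0,0,0,45],
    [0,0,0,0,0,0,45],
  ],
)

```text
clock: 15.15
position: [0.5211, -0.383, 0.1405]
tool_rot: [0.884, 1.57, -0.192]
force: [-0.4, 0.4, 0.4]
grip_width: 0.0449
```

```bash
python3 -c "
from h import *
st(); a=snap('wrist','w7.png'); w=cam('wrist'); np.savez('w7.npz',K=w[0],R=w[1],t=w[2])"
```

```text
t 15.15 p [ 0.5211 -0.383   0.1405] w 0.0449 F [-0.4  0.4  0.4] jawdir deg 28.4 toolx [ 0.001 -0.    -1.   ]
q [ 0.98  0.74 -0.69  1.59  0.54  1.    0.62]
```

View pics/w7.png

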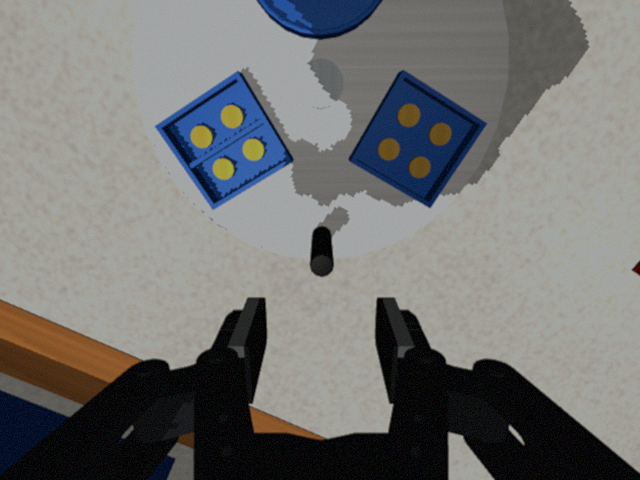

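Request:
play_rows(
  deltas=[
    [0,0,-30,0,0,0,45],
    [0,0,-30,0,0,0,45],
    [0,0,-29,0,0,0,45],
    [0,0,0,0,0,0,30],
    [0,0,0,0,0,0,18],
    [0,0,0,0,0,0,18],
    [0,0,0,0,0,0,18],
    [0,0,0,0,0,0,18],
  ],
  grip_force=20,
)

```text
clock: 16.2
position: [0.5206, -0.3837, 0.0507]
tool_rot: [0.285, 1.57, -0.792]
force: [0.2, 0.6, 0.1]
grip_width: 0.0178
```

Request:
play_rows(
  deltas=[
    [9.3,5.5,0,0,0,6.2,18],
    [8.7,6.5,0,0,0,6.2,18],
    [7.9,7.4,0,0,0,6.2,18],
    [7.0,8.2,0,0,0,6.2,18],
    [6.2,8.9,0,0,0,6.2,18],
    [5.1,9.5,0,0,0,6.2,18],
    [4.1,10,0,0,0,6.2,18],
    [3,10.6,0,0,0,6.2,18],
  ],
)

```text
clock: 17.2
position: [0.5717, -0.3169, 0.0503]
tool_rot: [-2.171, 1.57, -2.379]
force: [-0.6, -1.2, -0.0]
grip_width: 0.0182
```

Request:
play_rows(
  deltas=[
    [0,0,0,0,0,0,18],
    [0,0,0,0,0,0,18],
    [0,0,0,0,0,0,24],
    [0,0,30,0,0,0,40],
    [0,0,50,0,0,0,40],
    [0,0,50,0,0,0,40],
    [0,0,50,0,0,0,60],
    [0,0,0,0,0,0,60],
  ],
)

```text
clock: 18.2
position: [0.5731, -0.3175, 0.2342]
tool_rot: [-0.291, 1.565, -0.504]
force: [-0.2, -0.1, -0.1]
grip_width: 0.0599
```

```bash
python3 -c "
from h import *
st(); a=snap('wrist','w8.png'); w=cam('wrist'); np.savez('w8.npz',K=w[0],R=w[1],t=w[2])
b=snap('scene','s8.png')
c=np.zeros((600,640,3),np.uint8); c[:480]=a[:,:,::-1]; c[480:,:320]=cv2.resize(b[130:205,200:400],(320,120))[:,:,::-1]
cv2.imwrite('pics/c8.png',c)"
```

```text
t 18.2 p [ 0.5731 -0.3175  0.2342] w 0.0599 F [-0.2 -0.1 -0.1] jawdir deg 77.8 toolx [ 0.005 -0.003 -1.   ]
q [ 0.97  0.72 -0.94  1.48  0.6   1.24  1.32]
```

View pics/c8.png

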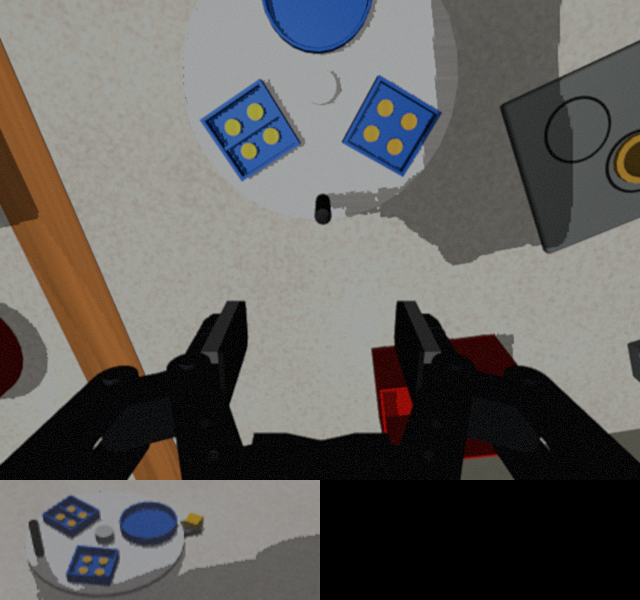

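Run:
```python
from h import *
f=np.load('w8.npz');w=(f['K'],f['R'],f['t']); s=cam('scene')
h=onz(w,(324,86),.024);p=onz(w,(322,216),.08);pf=onz(w,(323,197),.02)
q=lambda x,y:(200+x/1.6,130+(y-480)/1.6)
d=onz(s,q(148.5,523),.034); hs=onz(s,q(105,534),.024);pt=onz(s,q(193,521),.02)
A=np.array([.474,-.296,0])
for n,v in zip('hub peg foot dish hubS ptr'.split(),(h,p,pf,d,hs,pt)):
    r=v-A; print(n,np.round(v,4),round(np.hypot(r[0],r[1]),4),round(np.degrees(np.arctan2(r[1],r[0])),1))
```

```text
hub [ 0.4737 -0.2916  0.024 ] 0.0044 93.3
peg [ 0.5702 -0.3143  0.08  ] 0.0979 -10.8
foot [ 0.568  -0.3126  0.02  ] 0.0955 -10.0
dish [ 0.4066 -0.2766  0.034 ] 0.0702 164.0
hubS [ 0.4694 -0.3     0.024 ] 0.0061 -139.0
ptr [ 0.3378 -0.2596  0.02  ] 0.141 165.0
```

Request:
play_rows(
  deltas=[
    [4,50,0,0,0,0,70],
    [4,50,0,0,0,0,70],
    [4,50,0,0,0,0,70],
    [4,50,-20,0,0,0,70],
    [4,50,-40,0,0,0,70],
    [3.5,48,-40,0,0,0,70],
    [0,0,0,0,0,0,70],
    [0,0,0,0,0,0,70],
  ],
)

```text
clock: 19.3
position: [0.5948, -0.0207, 0.1306]
tool_rot: [-2.874, 1.569, -3.085]
force: [-0.2, -0.7, 0.3]
grip_width: 0.0699
```

```bash
python3 -c "
from h import *
st(); a=snap('wrist','w9.png'); w=cam('wrist'); np.savez('w9.npz',K=w[0],R=w[1],t=w[2])"
```

```text
t 19.3 p [ 0.5948 -0.0207  0.1306] w 0.0699 F [-0.2 -0.7  0.3] jawdir deg 77.9 toolx [-0.001 -0.    -1.   ]
q [ 0.52  0.75 -0.89  1.74  0.68  1.    0.73]
```

View pics/w9.png

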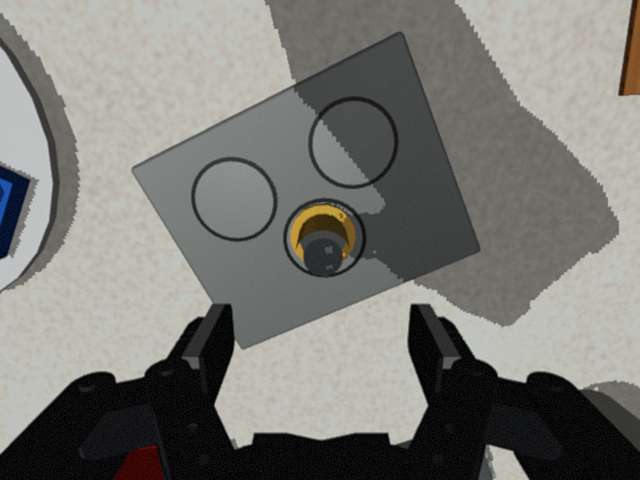

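Request:
play_rows(
  deltas=[
    [0,0,-35,0,0,0,70],
    [0,0,-35,0,0,0,70],
    [0,0,-24,0,0,0,70],
    [0,0,-10,0,0,0,55],
    [0,0,0,0,0,0,45],
    [0,0,0,0,0,0,28],
    [0,0,0,0,0,0,28],
    [0,0,0,0,0,0,28],
  ],
  grip_force=50,
)

```text
clock: 20.35
position: [0.5958, -0.0204, 0.0285]
tool_rot: [0.046, 1.569, -0.165]
force: [-1.9, -0.5, 8.4]
grip_width: 0.0327
```

Request:
play_rows(
  deltas=[
    [0,0,0,0,0,0,28],
    [0,0,0,0,0,0,28],
    [0,0,20,0,0,0,28],
    [0,0,30,0,0,0,28],
    [0,0,30,0,0,0,28],
    [0,0,0,0,0,0,28],
  ],
)

```text
clock: 21.1
position: [0.5964, -0.0203, 0.1105]
tool_rot: [0.144, 1.567, -0.067]
force: [-0.6, -0.2, -3.4]
grip_width: 0.0329
```

Request:
play_rows(
  deltas=[
    [-20,-28,0,0,0,0,28],
    [-29,-40,0,0,0,0,28],
    [-35,-48,0,0,0,0,28],
    [-35,-48,0,0,0,0,28],
    [-35,-48,0,0,0,0,28],
    [-20,-27,0,0,0,0,28],
    [-15,-20.6,0,0,0,0,28],
    [0,0,0,0,0,0,28],
  ],
)

```text
clock: 22.1
position: [0.4046, -0.2815, 0.1072]
tool_rot: [-2.642, 1.57, -2.856]
force: [-0.3, 0.1, -2.5]
grip_width: 0.0326
```

Request:
play_rows(
  deltas=[
    [0,0,-20,0,0,0,28],
    [0,0,-20,0,0,0,28],
    [0,0,0,0,0,0,28],
    [0,0,0,0,0,0,28],
  ],
)

```text
clock: 22.6
position: [0.4067, -0.2796, 0.068]
tool_rot: [0.153, 1.57, -0.058]
force: [-0.4, -0.3, -1.6]
grip_width: 0.0327
```

```bash
python3 -c "
from h import *
st(); a=snap('wrist','w10.png'); w=cam('wrist'); np.savez('w10.npz',K=w[0],R=w[1],t=w[2])
b=snap('scene','s10.png')[:,:,::-1];e=snap('side','d10.png')[:,:,::-1]
c=np.zeros((600,800,3),np.uint8); c[:300,:400]=cv2.resize(a[:,:,::-1],(400,300)); c[:300,400:]=cv2.resize(e[120:240,280:440],(400,300));c[300:,:400]=cv2.resize(b[100:220,200:360],(400,300))
cv2.imwrite('pics/c10.png',c)"
```

```text
t 22.6 p [ 0.4067 -0.2796  0.068 ] w 0.0327 F [-0.4 -0.3 -1.6] jawdir deg 78.0 toolx [ 0. -0. -1.]
q [ 1.1   0.71 -0.84  2.04  0.79  0.75  1.12]
```

View pics/c10.png

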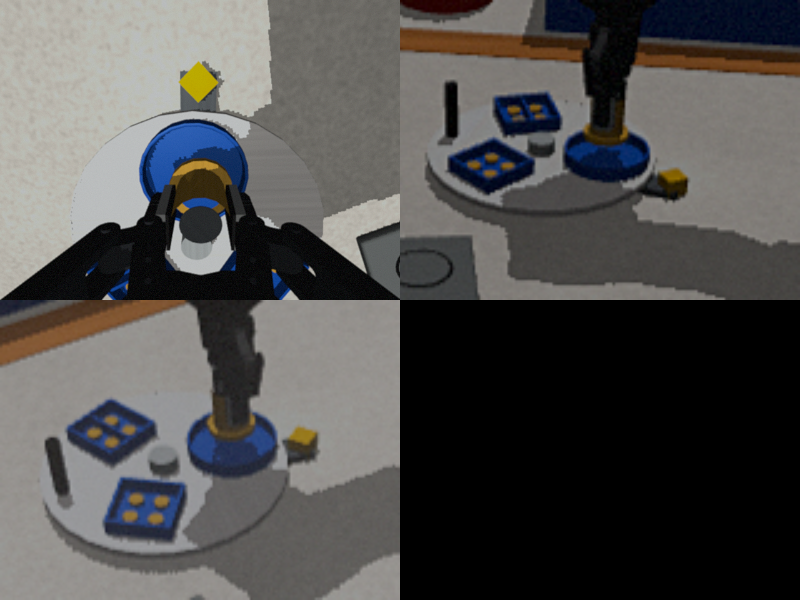

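Run:
```python
from h import *
f=np.load('w10.npz');w=(f['K'],f['R'],f['t'])
A=np.array([.4735,-.295,0])
l=onz(w,(139*1.6,174*1.6),.034);r=onz(w,(247*1.6,172*1.6),.034);d=(l+r)/2
pt=onz(w,(198*1.6,82*1.6),.02)
for v in (l,r,d,pt):
    q=v-A; print(np.round(v,4),round(np.hypot(*q[:2]),4),round(np.degrees(np.arctan2(q[1],q[0])),1))
```

```text
[ 0.395  -0.3257  0.034 ] 0.0843 -158.6
[ 0.4114 -0.2411  0.034 ] 0.0823 139.0
[ 0.4032 -0.2834  0.034 ] 0.0713 170.6
[ 0.3362 -0.2648  0.02  ] 0.1406 167.6
```

Request:
play_rows(
  deltas=[
    [0,0,-12,0,0,0,28],
    [0,0,-8,0,0,0,28],
    [0,0,-4,0,0,0,28],
    [0,0,-2,0,0,0,28],
    [0,0,-1,0,0,0,28],
    [0,0,0,0,0,0,28],
  ],
)

```text
clock: 23.5
position: [0.4062, -0.2799, 0.0406]
tool_rot: [-0.744, 1.571, -0.955]
force: [-0.0, 0.3, -0.2]
grip_width: 0.033
```

Force has dropped from about -2 to 0, so it is at contact. I will ease down 1 mm and release.

Request:
play_rows(
  deltas=[
    [0,0,-1,0,0,0,28],
    [0,0,0,0,0,0,37],
    [0,0,0,0,0,0,42],
    [0,0,0,0,0,0,46],
    [0,0,20,0,0,0,46],
    [0,0,40,0,0,0,46],
    [0,0,50,0,0,0,60],
    [0,0,0,0,0,0,70],
  ],
  grip_force=50,
)

```text
clock: 24.5
position: [0.4074, -0.2807, 0.1521]
tool_rot: [-0.487, 1.566, -0.698]
force: [-0.1, 0.5, -0.9]
grip_width: 0.0698
```

Request:
play_rows(
  deltas=[
    [0,0,40,0,0,0,70],
    [0,0,0,0,0,0,70],
  ],
)

```text
clock: 24.75
position: [0.4069, -0.2804, 0.1907]
tool_rot: [-0.51, 1.568, -0.722]
force: [-0.1, 0.0, -1.2]
grip_width: 0.0699
```

```bash
python3 -c "
from h import *
st(); a=snap('wrist','w11.png'); w=cam('wrist'); np.savez('w11.npz',K=w[0],R=w[1],t=w[2])
b=snap('scene','s11.png')[:,:,::-1];e=snap('side','d11.png')[:,:,::-1]
c=np.zeros((600,800,3),np.uint8); c[:300,:400]=a[:300,120:520,::-1]; c[:300,400:]=cv2.resize(e[120:240,280:440],(400,300));c[300:,:400]=cv2.resize(b[100:220,200:360],(400,300));c[300:,400:]=cv2.resize(b[270:435,330:550],(400,300))
cv2.imwrite('pics/c11.png',c)"
```

```text
t 24.75 p [ 0.4069 -0.2804  0.1907] w 0.0699 F [-0.1  0.  -1.2] jawdir deg 77.9 toolx [ 0.002 -0.002 -1.   ]
q [ 1.23  0.54 -1.01  1.95  0.56  0.96  1.31]
```

View pics/c11.png

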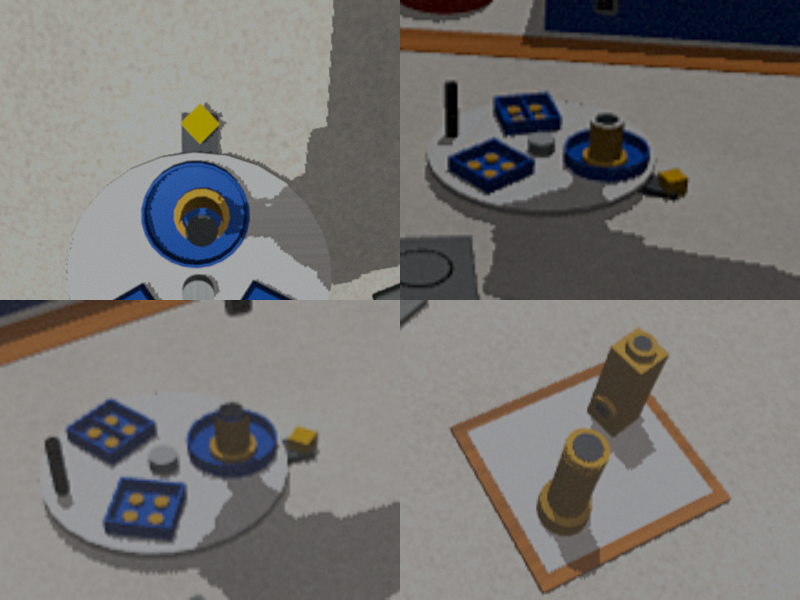

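Request:
play_rows(
  deltas=[
    [20,46,1,0,0,-7,70],
    [20,46,0,0,0,-7,70],
    [20,46,0,0,0,-7,70],
    [15,46,0,0,0,-7,70],
    [0,46,0,0,0,-7,70],
    [0,46,0,0,0,-7,70],
    [0,46,0,0,0,-7,70],
    [0,46,0,0,0,-7,70],
  ],
)

```text
clock: 25.9
position: [0.4806, 0.0893, 0.1893]
tool_rot: [-1.727, 1.569, -2.919]
force: [0.8, -0.3, -0.4]
grip_width: 0.07
```

Request:
play_rows(
  deltas=[
    [-15,46,0,0,0,-7,70],
    [-20,46,0,0,0,-7,70],
    [-20,46,0,0,0,-3.6,70],
    [-21.8,40.6,0,0,0,0,70],
    [0,0,0,0,0,0,70],
    [0,0,0,0,0,0,70],
  ],
)

```text
clock: 26.65
position: [0.4043, 0.2659, 0.1895]
tool_rot: [-0.851, 1.569, -2.347]
force: [0.2, -0.6, 0.1]
grip_width: 0.0699
```

```bash
python3 -c "
from h import *
st(); st()"
```

```text
t 26.65 p [0.4043 0.2659 0.1895] w 0.0699 F [ 0.2 -0.6  0.1] jawdir deg 4.3 toolx [-0.001 -0.001 -1.   ]
q [-0.12  0.44 -0.75  1.98  0.39  0.87 -1.01]
t 26.65 p [0.4043 0.2659 0.1895] w 0.0699 F [ 0.2 -0.6  0.1] jawdir deg 4.3 toolx [-0.001 -0.001 -1.   ]
q [-0.12  0.44 -0.75  1.98  0.39  0.87 -1.01]
```

Request:
play_rows(
  deltas=[
    [0,0,-30,0,0,0,70],
    [0,0,-30,0,0,0,70],
    [0,0,-30,0,0,0,70],
    [0,0,-20,0,0,0,70],
    [0,0,0,0,0,0,55],
    [0,0,0,0,0,0,45],
    [0,0,0,0,0,0,28],
    [0,0,0,0,0,0,28],
  ],
  grip_force=60,
)

```text
clock: 27.65
position: [0.405, 0.2666, 0.0813]
tool_rot: [1.725, 1.569, 0.229]
force: [-0.1, -1.8, 8.6]
grip_width: 0.0355
```

Request:
play_rows(
  deltas=[
    [0,0,0,0,0,0,28],
    [0,0,0,0,0,0,28],
    [0,0,20,0,0,0,28],
    [0,0,39,0,0,0,28],
    [16,-30,0,0,0,0,28],
    [20,-42,0,0,0,0,28],
    [22,-48,0,0,0,0,28],
    [22,-48,0,0,0,0,28],
  ],
)

```text
clock: 28.65
position: [0.4848, 0.0968, 0.1398]
tool_rot: [1.101, 1.57, -0.395]
force: [1.3, 1.8, -5.4]
grip_width: 0.0356
```

Request:
play_rows(
  deltas=[
    [22,-48,0,0,0,0,28],
    [22,-48,0,0,0,0,28],
    [20,-42,0,0,0,0,28],
    [14,-30,0,0,0,0,28],
    [0,0,0,0,0,0,28],
    [0,0,-25,0,0,0,28],
    [0,0,-20,0,0,0,28],
    [0,0,-6,0,0,0,28],
  ],
)

```text
clock: 29.65
position: [0.5616, -0.0689, 0.0873]
tool_rot: [-1.787, 1.569, 3.001]
force: [-5.4, 0.2, 27.2]
grip_width: 0.0359
```

Request:
play_rows(
  deltas=[
    [0,0,0,0,0,0,28],
    [0,0,-1,0,0,0,28],
    [0,0,0,0,0,0,28],
  ],
)

```text
clock: 30.02
position: [0.5625, -0.0694, 0.0876]
tool_rot: [1.199, 1.57, -0.296]
force: [-0.1, -0.8, -5.6]
grip_width: 0.0355
```

Request:
play_rows(
  deltas=[
    [0,0,-1,0,0,0,28],
    [0,0,-1,0,0,0,28],
    [0,0,0,0,0,0,28],
  ],
)

```text
clock: 30.4
position: [0.5627, -0.0694, 0.0873]
tool_rot: [0.645, 1.569, -0.851]
force: [-12.3, -0.3, 31.1]
grip_width: 0.0353
```

Request:
play_rows(
  deltas=[
    [0,0,1,0,0,0,28],
    [0,0,0,0,0,0,28],
  ],
)

```text
clock: 30.65
position: [0.5626, -0.0694, 0.0873]
tool_rot: [0.869, 1.57, -0.626]
force: [-5.8, -0.1, 14.4]
grip_width: 0.0355
```

Request:
play_rows(
  deltas=[
    [0,0,0,0,0,0,40],
    [0,0,0,0,0,0,50],
    [0,0,0,0,0,0,70],
    [0,0,0,0,0,0,70],
    [0,0,20,0,0,0,70],
    [0,0,40,0,0,0,70],
    [0,0,44,0,0,0,70],
    [0,0,0,0,0,0,70],
  ],
)

```text
clock: 31.65
position: [0.5639, -0.0692, 0.1947]
tool_rot: [1.361, 1.565, -0.135]
force: [1.1, 1.0, -1.1]
grip_width: 0.0699
```

```bash
python3 -c "
from h import *
st(); f=snap('wrist','w12.png'); w=cam('wrist'); np.savez('w12.npz',K=w[0],R=w[1],t=w[2]);b=snap('scene','s12.png')
g=cv2.absdiff(b,cv2.imread('pics/scene0.png')[:,:,::-1].copy()).sum(2)[180:290,250:300]
print((g>60).sum())
# stub hole: find via earlier wrist view w5 (same pose), template shift
a=cv2.imread('pics/w5.png');c=f[:,:,::-1].copy()
T=a[185:300,280:360]; r=cv2.matchTemplate(c,T,cv2.TM_CCOEFF_NORMED); print(cv2.minMaxLoc(r))"
```

```text
t 31.65 p [ 0.5639 -0.0692  0.1947] w 0.0699 F [ 1.1  1.  -1.1] jawdir deg 4.3 toolx [ 0.006 -0.001 -1.   ]
q [ 0.51  0.55 -0.7   1.77  0.42  0.97 -0.28]
1596
(-0.6432756781578064, 0.952930212020874, (441, 295), (277, 179))
```

Request:
play_rows(
  deltas=[
    [-6.5,48,0,0,0,-10,70],
    [-6.5,48,0,0,0,-10,70],
    [-6.5,48,0,0,0,-10,70],
    [-6.5,48,0,0,0,-10,70],
    [-6.5,48,0,0,0,-10,70],
    [-6.5,48,0,0,0,-10,70],
    [-6.5,48,0,0,0,-10,70],
    [-6.5,48,0,0,0,-10,70],
  ],
)

```text
clock: 32.75
position: [0.5096, 0.3159, 0.1897]
tool_rot: [0.354, 1.569, -2.543]
force: [0.3, 0.4, 0.2]
grip_width: 0.0697
```

Request:
play_rows(
  deltas=[
    [0,0,0,0,0,0,70],
    [0,0,-30,0,0,0,70],
    [0,0,-30,0,0,0,70],
    [0,0,-30,0,0,0,70],
    [0,0,-20,0,0,0,70],
    [0,0,0,0,0,0,70],
  ],
)

```text
clock: 33.5
position: [0.5098, 0.3138, 0.0792]
tool_rot: [0.334, 1.568, -2.557]
force: [-0.1, 0.1, 0.4]
grip_width: 0.0701
```

Request:
play_rows(
  deltas=[
    [0,0,0,0,0,0,55],
    [0,0,0,0,0,0,45],
    [0,0,0,0,0,0,28],
    [0,0,0,0,0,0,28],
    [0,0,0,0,0,0,28],
    [0,0,0,0,0,0,28],
  ],
)

```text
clock: 34.25
position: [0.5108, 0.3147, 0.0813]
tool_rot: [-3.081, 1.57, 0.311]
force: [-1.3, -1.4, 7.6]
grip_width: 0.0331
```

```bash
python3 -c "
from h import *
st()"
```

```text
t 34.25 p [0.5108 0.3147 0.0813] w 0.0331 F [-1.3 -1.4  7.6] jawdir deg -75.7 toolx [ 0.001  0.    -1.   ]
q [-0.41  0.69 -0.35  1.77  0.33  0.74 -2.25]
```

Request:
play_rows(
  deltas=[
    [0,0,20,0,0,0,28],
    [0,0,39,0,0,0,28],
    [3,-33,0,0,0,0,28],
    [4,-43,0,0,0,0,28],
    [5,-50,0,0,0,0,28],
    [5,-50,0,0,0,0,28],
    [5,-50,0,0,0,0,28],
    [4,-40,0,0,0,0,28],
  ],
)

```text
clock: 35.25
position: [0.5364, 0.0465, 0.1406]
tool_rot: [2.39, 1.57, -0.503]
force: [0.6, 0.6, -5.6]
grip_width: 0.0323
```

Request:
play_rows(
  deltas=[
    [3,-33,0,0,0,0,28],
    [0,0,0,0,0,0,28],
    [0,0,-20,0,0,0,28],
    [0,0,-20,0,0,0,28],
    [0,0,-8,0,0,0,28],
    [0,0,-3,0,0,0,28],
    [0,0,0,0,0,0,28],
    [0,0,0,0,0,0,28],
  ],
)

```text
clock: 36.25
position: [0.5397, 0.0157, 0.089]
tool_rot: [2.918, 1.57, 0.026]
force: [-0.7, -1.1, -5.6]
grip_width: 0.0326
```

Request:
play_rows(
  deltas=[
    [0,0,-1,0,0,0,28],
    [0,0,0,0,0,0,28],
  ],
)

```text
clock: 36.5
position: [0.5394, 0.0156, 0.0875]
tool_rot: [3.1, 1.571, 0.208]
force: [0.7, 0.5, -4.7]
grip_width: 0.0329
```

Request:
play_rows(
  deltas=[
    [0,0,-1,0,0,0,28],
    [0,0,0,0,0,0,28],
  ],
)

```text
clock: 36.75
position: [0.5397, 0.0156, 0.0873]
tool_rot: [2.625, 1.57, -0.267]
force: [-4.7, -0.5, 14.6]
grip_width: 0.0329
```

Contact. I will release, rise, and back off.

Request:
play_rows(
  deltas=[
    [0,0,0,0,0,0,40],
    [0,0,0,0,0,0,50],
    [0,0,0,0,0,0,65],
    [0,0,0,0,0,0,65],
    [0,0,20,0,0,0,65],
    [0,0,40,0,0,0,65],
    [0,0,50,0,0,0,65],
    [0,0,40,0,0,0,65],
  ],
)

```text
clock: 37.75
position: [0.5394, 0.0157, 0.2383]
tool_rot: [3.068, 1.57, 0.176]
force: [0.6, -0.9, 0.1]
grip_width: 0.065
```

Request:
play_rows(
  deltas=[
    [-20,-24,40,0,0,0,85],
    [-20,-24,40,0,0,0,85],
    [-19,-24,6,0,0,0,85],
    [0,0,0,0,0,0,85],
    [0,0,0,0,0,0,85],
    [0,0,0,0,0,0,85],
  ],
)

```text
clock: 38.5
position: [0.4806, -0.0556, 0.3219]
tool_rot: [-0.837, 1.57, 2.556]
force: [0.7, -0.3, 0.0]
grip_width: 0.0854
```

```bash
python3 -c "
from h import *
st(); a=snap('wrist','w13.png'); b=snap('scene','s13.png');e=snap('side','d13.png')
A=a[40:170,225:400,::-1];O=cv2.imread('pics/w2.png')[40:170,225:400]
c=np.zeros((600,800,3),np.uint8); r=lambda i:cv2.resize(i,(400,300),interpolation=2)
c[:300,:400]=r(A);c[:300,400:]=r(O);c[300:,:400]=r(b[130:300,180:400,::-1]);c[300:,400:]=r(e[120:285,210:430,::-1])
cv2.imwrite('pics/c13.png',c)"
```

```text
t 38.5 p [ 0.4806 -0.0556  0.3219] w 0.0854 F [ 0.7 -0.3  0. ] jawdir deg -75.6 toolx [-0.001  0.    -1.   ]
q [ 0.34  0.22 -0.41  1.82  0.1   1.12 -1.43]
```

View pics/c13.png

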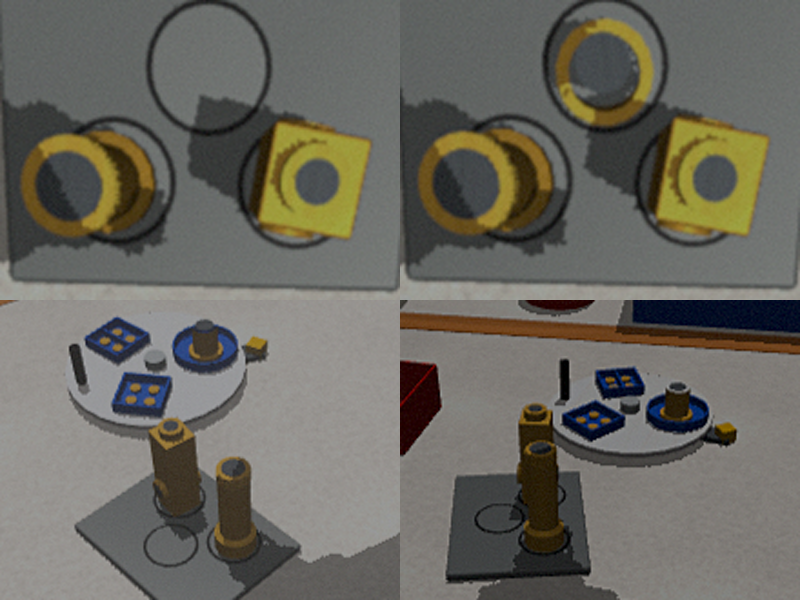

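The before and after views match to about 1 mm. Both tall fittings stand upright on their seats, and the bush is upright in the dish at the pointer. Handing in.

```bash
python3 -c "
from h import *
print(workorder.job_done()); st()"
```

```text
the job is handed in; nothing more can be done
None
the job is handed in; nothing more can be done
```

I finished the whole job and handed it in at about 38.5 s of the 147 s allowed; no verdict is reported.

**What I did:** I moved the coupling and then the manifold onto the board. Next I turned the wheel by its peg, with the fingers held loosely around it, and set the bush in the round dish. The manifold and then the coupling went back to their seats, each by retracing its own moves in reverse.

**Last checks:**
- **Tall fittings:** a wrist picture from the same pose as at the start shows both upright, within about 1–2 mm of where they stood.
- **Bush:** it stands upright in the dish, about 5 mm off centre by eye, in all three camera views.
- **Wheel:** my measurements of the dish against the pointer disagree slightly. They range from about -1° to +3° (at most about 0.05 rad), inside the 0.12 rad limit.
- **Arm:** it ended clear of everything, with the gripper open.

**Force:** setting the manifold back on the stand briefly gave about 31 N at the wrist, against the 120 N limit. I eased off 1 mm before letting go. The bush touched down with no noticeable force.

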